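Index the can turntable

ROBOT

A 7-joint arm with a two-finger parallel gripper is mounted at the origin on the work surface. World frame = base frame: x ahead of the robot, y to its left, z up, the work surface at z = 0. Lengths are in mm, angles in rad, forces in N, time in s.
With the tool pointing down it reaches from about 400 to 875 mm from the base axis. Payload 4.4 kg.
Tool frame: the origin (TCP) lies at the very end of the fingers, on their centre line; the grasp point (between the pads) lies 19 mm behind it; z points along the fingers, y is the direction in which the jaws open and shut (so a half turn about z gives the same grasp; the last joint's range is limited). The gripper opens to 85 mm and grips with 20 to 120 N. Pads are 22 mm wide; open, the fingers measure 114 mm over their backs; the gripper's body (76 mm by 85 mm) begins 54 mm behind the grasp point. The pads swing forward as they close: fully open they stand 13 mm farther back than shut.
Start: joints at [-1.406, 0.628, 0.038, 1.517, -0.027, 0.996, -0.02], TCP at [148.666, 632.784, 231.313] pointing down, gripper open.
Joint ranges: [-3.06, 3.06], [-0.37, 2.12], [-1.25, 1.32], [0.18, 2.47], [-1.1, 4.24], [0.23, 1.98], [-2.94, 2.94]. Speed limits (rad/s): [2.57, 2.57, 3.14, 3.14, 3.14, 3.14, 3.14].

INTERFACE

Orientations are given as [roll, pitch, yaw] about the fixed x, y, z axes, in that order (R = Rz(yaw) Ry(pitch) Rx(roll)).
In Python, from cell import ctrl gives the robot as it stands.
- The arm moves only by the shell command python3 -m crank 'ROWS' [OPENING]. ROWS is JSON, a list that holds one entry, the list of rows, each a list of 6 numbers: the shift along the tool's x, y, z in units of 30 mm (1.0 is 30 mm), then the turn, a rotation vector about the tool's x, y, z in units of 6 degrees (1.0 is 6 degrees). In form: [[[tx, ty, tz, rx, ry, rz], ...]]. A call has 1 to 12 rows; each row shifts and turns the pose as measured when the row begins, along the tool's axes as they then stand; what a row does not reach is not made up. A row lasts 1/12 s, in which the tool goes at most 41.7 mm and 7.16 degrees, less where a joint would pass 70% of its speed; a pose out of reach is approached as far as the arm can. A call is refused whole if a number of a shift passes 1 or a number of a turn 1, either way. A call with a gripper value outside its range is refused whole. OPENING is the gripper command: -1 is fully open, 1 is shut, values between are in proportion, set as the call begins (- or left out, the last holds). The fingers move at their own pace and stop on an object; the grip force is fixed at half the most. Time passes only in rows, so rows that do not move let the fingers close. It gives the time, the measured TCP pose, the force and the opening at its end, in the units of the state.
- ctrl.read_state(): the state, without advancing time (a new reading comes with each control period).
- ctrl.get_image(name): name is "side" or "top" or "wrist"; returns a dict with "color" (480x640x3 uint8, red, green, blue), "depth" (480x640 float32, mm along the optical axis (not along the pixel's ray), 0 where there is no reading), "camera_matrix" (3x3 intrinsics, pixels), "R" (3x3) and "t" (3): a world point X has camera coordinates R X + t. Camera axes: x right, y down, z forward; pixel columns grow to the right and rows downward; lengths in mm; the calibration is good to about 2 mm. A picture is of the moment at which its call begins.
- ctrl.finish_job(): hands the job in, once; it reports no verdict.
Trained networks look in a picture, given as the dict that the camera call returned (one of the last four; its "shot" number tells which), for a name from the list of things; names that differ only in an ending like _2 or _b are one class to them, and where a whole thing is asked for, a point or a joint stands for the part that bears it (a point fixed in the world has none). Each returns a list of dicts, best first, with "conf" (0 to 1); they miss things now and then, are a little off and sometimes report something else, mostly with a low value. They report only what shows in the picture. A call takes as long as a camera call.
- ctrl.search_frame(query, picture): "extent" ([centre column, centre row, width, height] in pixels, round what is visible of it).
The state is a dict: "clock": time; "qpos": joint angles; "qd": joint speeds; "tau": joint torques, N m; "eef_pos": TCP position; "tool_rot": TCP orientation; "force": force on the tool from outside, world axes, zero at the start; "torque": the same for the moment, N m; "width": finger opening in mm.
Only numpy, scipy, OpenCV 4.12 (cv2) and the standard library are available. Lean on these libraries where they do the work, as an engineer would, in place of code of your own. Each camera call takes 0.05 s, during which the arm holds its last target. There are 200 camera calls.

TASK

Two small hand-turned can turntables stand on the laboratory bench. Turn the one whose plate has a notch in its rim, by pushing its upright pegs round, until the notch squarely faces the white pointer on its base. Leave the plain turntable's plate as it stands.

Things in the scene. Friction and masses are not known exactly. Their poses are not given: they have to be found in the camera images.
- plate: notched aluminium disc, 170 mm across, 12 thick, top 34 mm above the bench, on a dark steel base 240 across fixed to the bench. Turns both ways without stops about its upright axis; stiff (2 N on a peg), stays where left. Origin: axis, underside. x axis points to the notch, z up. Three steel pegs, 14 across, 40 tall, stand on it 68 mm from the axis, 60, 180, 300 degrees from x
- notch (a point): the middle of the mouth of the notch, on the rim circle (85 mm from the axis) at the height of the disc's top; the notch is about 33 mm wide, 22 mm deep and goes through the disc
- mark (a point): the tip of the white wedge-shaped pointer (about 25 mm wide, its top level with the disc's top) fixed on the same base just outside the disc's rim; the point is on the rim circle, 85 mm from the axis, at the height of the disc's top
- plain_peg (a point): the top of one peg of the other, plain turntable, to be left alone: a disc 136 mm across without notch or pointer, on a dark steel base 190 mm across; its three pegs (14 mm across, tops 74 mm above the bench) stand 53 mm from its axis; it turns in the same way

How it is judged (in metres and radians):
At the end, for the whole second after the job is handed in: The middle of the notch lies within 18 mm of the pointer's tip along the rim (about 12 degrees) and the plate is at rest (horizontal distance between notch and mark below 0.018 m and angular speed of plate below 0.05 rad/s); the robot touches nothing.
It fails at once if the plain turntable's plate is turned (a peg of it moves more than 15 mm) (distance of plain_peg from where it was at the start of the episode above 0.015 m).
It also fails if it takes over 38 s, if anything falls off the work surface, if the arm or the gripper's body presses on something with over 40 N, if the wrist force passes 120 N, or if a joint passes its speed limit or range.

## Working session

There is one attempt and no reset: what is moved stays moved. The work goes in short steps, Python scripts to look and compute and a shell command to move; the robot and the scene stay as the last step left them, time stands still between calls to the robot, and variables do not carry over. Pictures are saved under pics/ and viewed, about 8 in all and at most 12, crops included, and the job is handed in when it is done.

```bash
mkdir -p pics; ls; cat > h.py <<'E'
import numpy as np, cv2
from cell import ctrl
def unproj(p,c,r,z):
    "pixel -> world at height z"
    K,R,t=map(np.array,(p["camera_matrix"],p["R"],p["t"]))
    d=R.T@np.linalg.inv(K)@[c,r,1]; o=-R.T@t
    return o+d*(z-o[2])/d[2]
def save(p,n): cv2.imwrite(f"pics/{n}.png",p["color"][:,:,::-1])
E
python3 - <<'E'
from h import *
s=ctrl.read_state(); print(s["clock"],s["eef_pos"],s["tool_rot"],s["width"])
p=ctrl.get_image("top"); save(p,"top1")
for q,z in(("plate",34),("notch",34),("mark",34),("plain_peg",74)):
    for d in ctrl.search_frame(q,p)[:4]:
        e=d["extent"]; print(q,round(d["conf"],2),np.round(e),unproj(p,e[0],e[1],z).round())
E
```

```text
pics
0.0 [148.53244084 632.16142    230.37870802] [-3.13969244e+00  2.98082187e-05  2.91078333e+00] 85.3264035612383
plate 0.95 [248. 213. 107. 107.] [598. 161.  34.]
notch 0.86 [249. 214. 105. 109.] [595. 160.  34.]
mark 0.63 [250. 217. 146. 150.] [591. 159.  34.]
plain_peg 0.59 [462. 272.  88.  82.] [ 505. -164.   74.]
```

View pics/top1.png

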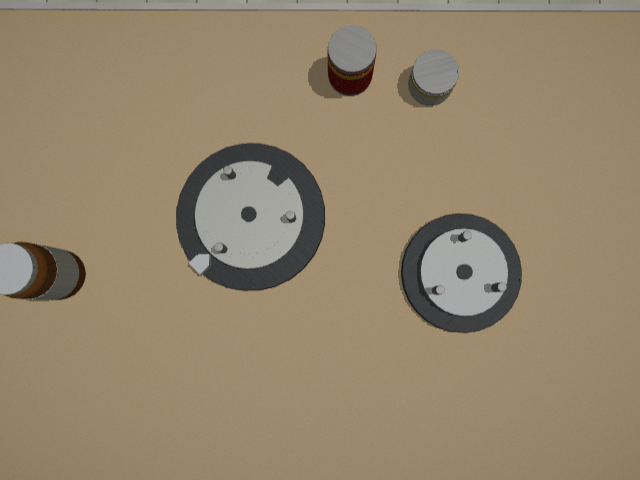

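The notched turntable is on the left, centred near (248,214). Its notch is at about (281,172), the pointer tip at about (209,254), and the pegs at (229,172), (290,217) and (219,248). The plain turntable is at (463,272), and a tall can stands at the left edge. I'll work out the angles precisely and the can's height.

```bash
cat >> h.py <<'E'
def angles(p,c):
    "notch and mark angles (deg) by sampling rings at z=34 about axis c"
    K,R,t=map(np.array,(p["camera_matrix"],p["R"],p["t"]))
    a=np.arange(-180,180,1.); out=[]
    g=cv2.cvtColor(p["color"],cv2.COLOR_RGB2GRAY).astype(np.float32)
    for r,bright in(((74,77,80),0),((92,95,98),1)):
        v=0
        for rr in r:
            X=np.c_[c[0]+rr*np.cos(np.radians(a)),c[1]+rr*np.sin(np.radians(a)),0*a+34]
            u=(R@X.T).T+t; u=(K@u.T).T; u=(u[:,:2]/u[:,2:]).astype(np.float32)
            v=v+cv2.remap(g,u[:,0].copy(),u[:,1].copy(),cv2.INTER_LINEAR).ravel()/len(r)
        m=(v>150) if bright else (v<110)
        z=np.exp(1j*np.radians(a[m])); out.append((round(float(np.degrees(np.angle(z.mean()))),1),int(m.sum()),round(float(abs(z.mean())),2)))
    return out
E
python3 - <<'E'
from h import *
p=ctrl.get_image("top")
d=p["depth"]; K,R,t=map(np.array,(p["camera_matrix"],p["R"],p["t"]))
g=cv2.cvtColor(p["color"],cv2.COLOR_RGB2GRAY)
rr,cc=np.mgrid[:480,:640]
P=np.stack([(cc-K[0,2])/K[0,0]*d,(rr-K[1,2])/K[1,1]*d,d],-1)
W=(P-t)@R   # R^T (P-t)
m=(abs(W[...,2]-34)<5)&(np.hypot(W[...,0]-598,W[...,1]-161)<84)&(g>150)&(d>0)
n,l,st,_=cv2.connectedComponentsWithStats(m.astype(np.uint8))
k=1+st[1:,4].argmax(); pts=cv2.findNonZero((l==k).astype(np.uint8))
(c0,r0),rad=cv2.minEnclosingCircle(pts); c=unproj(p,c0,r0,34); print("axis",c.round(1),"rad px",round(rad,1),W[213,270].round())
print(angles(p,c))
for n_,(a,b) in {"red":(352,50),"grey":(435,68),"left":(14,268)}.items(): print(n_,W[b,a].round())
mp=(abs(W[...,2]-74)<6)&(d>0)&(np.hypot(W[...,0]-598,W[...,1]-161)<95)
n,l,st,ce=cv2.connectedComponentsWithStats(mp.astype(np.uint8))
for i in range(1,n):
    if st[i,4]>10: q=unproj(p,*ce[i],74); v=q-c; print("peg",q.round(),np.hypot(v[0],v[1]).round(),np.degrees(np.arctan2(v[1],v[0])).round())
E
```

```text
axis [596.4 160.9  34. ] rad px 53.4 [597. 128.  35.]
[(-29.8, 25, 0.8), (136.0, 5, 1.0)]
red [832.   2. 108.]
grey [ 825. -130.   57.]
left [501. 456. 169.]
peg [658. 190.  74.] 68.0 25.0
peg [590.  94.  74.] 68.0 -95.0
peg [541. 200.  74.] 68.0 145.0
```

```bash
python3 -m crank '[[[0,0,0,0,0,-1],[0,0,0,0,0,-1],[0,0,0,0,0,-0.2]]]' 1
```

```text
clock: 0.55
eef_pos: [148.4, 632.4, 230.6]
tool_rot: [-3.14, 0.0, -3.133]
force: [-0.2, -0.7, -0.6]
width: 51.6
```

```bash
python3 -m crank '[[[-0.98,-0.92,0,0,0,0],[-0.98,-0.92,0,0,0,0],[-0.98,-0.92,0,0,0,0],[-0.98,-0.92,0,0,0,0],[-0.98,-0.92,0,0,0,0],[-0.98,-0.92,0,0,0,0],[-0.98,-0.92,0,0,0,0],[-0.98,-0.92,0,0,0,0],[-0.98,-0.92,0,0,0,0],[-0.98,-0.92,0,0,0,0],[-0.98,-0.92,0,0,0,0],[-0.98,-0.92,0,0,0,0]]]' 1
```

```text
clock: 1.55
eef_pos: [504.2, 302.5, 226.8]
tool_rot: [3.133, -0.006, -3.134]
force: [0.6, 0.8, -0.8]
width: 0.1
```

```bash
python3 -m crank '[[[-0.98,-0.92,0.2,0,0,0],[-0.98,-0.92,0.2,0,0,0],[-0.98,-0.92,0.2,0,0,0],[-0.98,-0.92,0.2,0,0,0],[-0.98,-0.92,0.2,0,0,0],[-0.4,-0.4,0.4,0,0,0],[0,0,0.6,0,0,0],[0,0,0.6,0,0,0],[0,0,0.4,0,0,0],[0,0,0,0,0,0]]]' 1
```

```text
clock: 2.38
eef_pos: [676.4, 132.2, 132.7]
tool_rot: [3.139, 0.005, 3.109]
force: [-0.3, -0.3, -0.1]
width: -0.2
```

```bash
python3 -m crank '[[[0.2,0.3,0.2,0,0,-0.3],[0.2,0.3,0.4,0,0,0],[0,0,0.6,0,0,0],[0,0,0.6,0,0,0],[0,0,0.6,0,0,0],[0,0,0.4,0,0,0],[0,0,0,0,0,0]]]' 1
python3 - <<'E'
from h import *
p=ctrl.get_image("side"); save(p,"side1")
E
```

```text
clock: 2.97
eef_pos: [663.6, 163.5, 50.7]
tool_rot: [3.132, 0.011, -3.128]
force: [-0.7, -0.2, 0.4]
width: -0.1
```

View pics/side1.png

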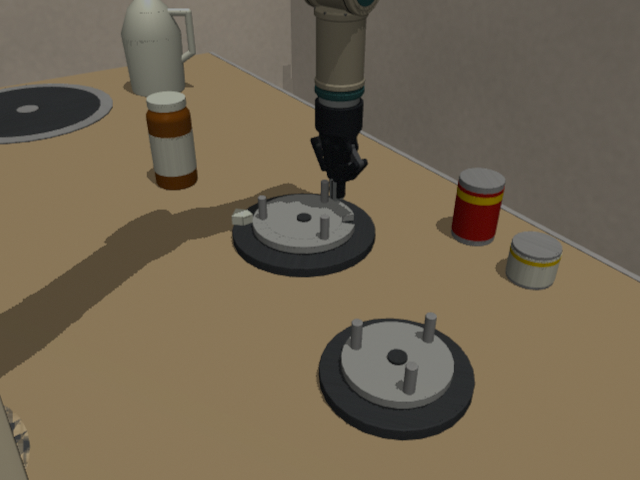

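The shut fingers are at (340,190) in the side view, inside the peg circle and just clockwise of the far peg at (325,190). They clear the plate. I'll start the push along the circle.

```bash
python3 -m crank '[[[0.03,0.32,0.1,0,0,0],[0.08,0.31,0.05,0,0,0],[0.12,0.29,0,0,0,0],[0.16,0.27,0,0,0,0],[0.2,0.25,0,0,0,0],[0.23,0.22,0,0,0,0],[0.26,0.19,0,0,0,0],[0.28,0.15,0,0,0,0]]]' 1
cat >> h.py <<'E'
C=np.array([596.4,160.9])
def pol():
    s=ctrl.read_state(); v=np.array(s["eef_pos"][:2])-C
    print("t",round(s["clock"],2),"r",np.hypot(*v).round(1),"th",np.degrees(np.arctan2(v[1],v[0])).round(1),"z",round(s["eef_pos"][2],1),"F",np.round(s["force"],1))
E
python3 -c "
from h import *
pol(); p=ctrl.get_image('top'); save(p,'top2'); print(angles(p,C))"
```

```text
clock: 3.68
eef_pos: [624.3, 226.1, 52.2]
tool_rot: [3.134, 0.023, -3.13]
force: [2.1, -1.1, -0.3]
width: 0.2
t 3.68 r 71.0 th 66.8 z 52.2 F [ 2.1 -1.1 -0.3]
[(48.4, 68, 0.93), (136.0, 7, 1.0)]
```

View pics/top2.png

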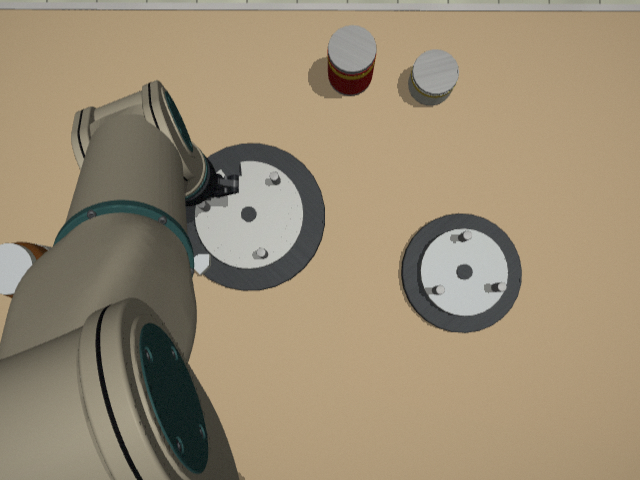

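The plate is following: peg A is near 84° and the finger at 67°. The top view shows the other pegs at (275,178) and (261,253). I'll carry on pushing.

```bash
python3 -m crank '[[[0.31,0.07,0,0,0,0],[0.31,0.03,0,0,0,0],[0.32,-0.01,0,0,0,0],[0.32,-0.04,0,0,0,0],[0.31,-0.07,0,0,0,0],[0.3,-0.11,0,0,0,0],[0.28,-0.15,0,0,0,0],[0.25,-0.19,0,0,0,0],[0.22,-0.22,0,0,0,0]]]' 1
python3 -c "
from h import *
pol(); p=ctrl.get_image('top'); save(p,'top3')
for n in ('side',): save(ctrl.get_image(n),n+'3')"
```

```text
clock: 4.48
eef_pos: [547.9, 215.0, 54.8]
tool_rot: [3.119, 0.046, -3.124]
force: [2.7, 1.2, 0.2]
width: -0.1
t 4.48 r 72.6 th 131.9 z 54.8 F [2.7 1.2 0.2]
```

View pics/top3.png

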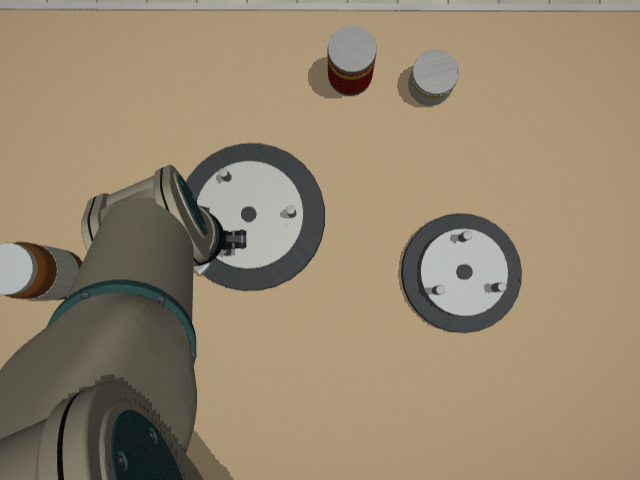

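```bash
python3 -m crank '[[[0.2,-0.25,0.05,0,0,0],[0.16,-0.27,0.05,0,0,0],[0.12,-0.29,0.05,0,0,0],[0.09,-0.31,0,0,0,0],[0.04,-0.2,0,0,0,0],[0,0,0,0,0,0]]]' 1
cat >> h.py <<'E'
def pegs(p):
    d=p["depth"]; K,R,t=map(np.array,(p["camera_matrix"],p["R"],p["t"]))
    rr,cc=np.mgrid[:480,:640]
    W=(np.stack([(cc-K[0,2])/K[0,0]*d,(rr-K[1,2])/K[1,1]*d,d],-1)-t)@R
    m=(abs(W[...,2]-74)<5)&(d>0)&(abs(np.hypot(W[...,0]-C[0],W[...,1]-C[1])-68)<12)
    n,l,st,ce=cv2.connectedComponentsWithStats(m.astype(np.uint8))
    for i in range(1,n):
        if st[i,4]>10: v=unproj(p,*ce[i],74)[:2]-C; print("peg r",np.hypot(*v).round(),"th",np.degrees(np.arctan2(v[1],v[0])).round(1),st[i,4])
E
python3 -c "
from h import *
pol(); pegs(ctrl.get_image('top'))"
```

```text
clock: 5.08
eef_pos: [527.4, 176.8, 48.6]
tool_rot: [3.114, 0.043, -3.122]
force: [1.7, 0.3, 0.2]
width: -0.1
t 5.08 r 70.8 th 167.1 z 48.6 F [1.7 0.3 0.2]
peg r 67.0 th -53.6 68
peg r 72.0 th 64.8 16
```

```bash
python3 -m crank '[[[0.03,-0.18,0,0,0,0],[0.02,-0.19,0,0,0,0],[0,0,0,0,0,0]]]' 1
python3 -c "
from h import *
pol(); pegs(ctrl.get_image('top'))"
```

```text
clock: 5.38
eef_pos: [527.0, 166.1, 48.2]
tool_rot: [3.112, 0.045, -3.121]
force: [-0.3, -0.7, -0.4]
width: -0.0
t 5.38 r 69.6 th 175.8 z 48.2 F [-0.3 -0.7 -0.4]
peg r 67.0 th -44.1 66
peg r 69.0 th 74.9 48
```

```bash
python3 -m crank '[[[0,0.25,0,0,0,0],[0,0.15,-0.3,0,0,0],[0,0,-0.9,0,0,0],[0,0,-0.9,0,0,0],[0,0,-1,0,0,0],[0,0,-1,0,0,0],[0,0,-1,0,0,0],[0,0,-1,0,0,0],[0.6,0.6,-0.3,0,0,0],[0.9,0.9,0,0,0,0],[0.9,0.9,0,0,0,0],[0.9,0.9,0,0,0,0]]]' 1
```

```text
clock: 6.43
eef_pos: [415.1, 270.1, 253.4]
tool_rot: [3.117, 0.04, -3.133]
force: [0.3, 1.0, 0.1]
width: 0.2
```

```bash
python3 -m crank '[[[0.9,0.9,0,0,0,0],[0.9,0.9,0,0,0,0],[0.9,0.9,0,0,0,0],[0.8,0.9,0,0,0,0],[0.7,0.9,0,0,0,0],[0.4,0.4,0,0,0,0],[0,0,0,0,0,0],[0,0,0,0,0,0]]]' 1
python3 -c "
from h import *
p=ctrl.get_image('top'); save(p,'top4'); pegs(p); print(angles(p,C))"
```

```text
clock: 7.1
eef_pos: [253.2, 428.6, 257.2]
tool_rot: [3.113, 0.038, -3.112]
force: [0.5, -0.1, -0.3]
width: -0.3
peg r 67.0 th -44.1 66
peg r 68.0 th 76.0 68
peg r 68.0 th -164.6 70
[(126.1, 26, 0.92), (136.0, 5, 1.0)]
```

View pics/top4.png

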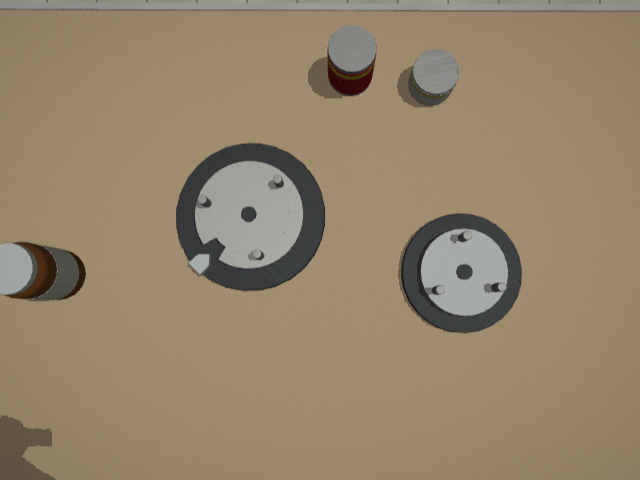

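The notch at (211,248) squarely faces the pointer at (201,263). The plain turntable's pegs, at (467,236), (439,290) and (502,287), are where they were, and the arm is clear of everything.

```bash
python3 -c "
from h import *
print(ctrl.finish_job(), ctrl.read_state()['clock'])"
```

```text
the job is handed in; nothing more can be done
the job is handed in; nothing more can be done
```

I turned the notched plate about 171° anticlockwise by pushing one peg round with the shut fingers. Then I backed off, lifted clear and handed the job in at about 7.2 s.

- **Alignment:** the last top picture puts the pegs at −44°, 76° and −165°, so the notch is at about 136°. The pointer measures 136°, and the picture shows the notch facing it.
- **Plain turntable:** by eye, its pegs are at the same pixels as at the start.
- **Forces:** the readings I took during pushing stayed at about 3 N or less.
- **One check disagreed:** my brightness-based notch angle read 126°. It was already off before the push (−30°, against −35° from the pegs). I put it down to dark pixels other than the notch, probably peg shadows, and relied on the pegs and the picture. Even 126° would be about 10° off, inside the roughly 12° limit.

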